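Level the inspection stand and lay the brake pad on it

TASK

Turn the red and the blue knob of the inspection stand until its round plate sits level, and only then lay the brake pad from the spring clip flat on the plate inside the yellow outline, black lining up and copper backing down. Tip the pad over on the bench, never on the plate: it may touch the plate only when it already lies flat, and gently. Leave the hammer, the tee, the lance tip and the milk can lid where they are.

Things in the scene. Friction and masses are not known exactly. Their poses are not given: they have to be found in the camera images.
- stand: fixed levelling stand; origin at the centre of its underside on the bench, z up. Grey round base of radius 85, 12 high, with a pivot at its centre (45 above the bench) that carries the round plate. The two knobs stand at its frame's (-81, +81) (red) and (-81, -81) (blue), 115 from the centre
- plate_top (a point): centre of the upper face of the round aluminium plate (radius 85, 8 thick, this face 55 above the bench when level). z is its normal; x and y are the stand's when level. A yellow outline, 74 (x) by 140 (y) inside, is centred here. Two ears 24 wide reach out 132 from the centre, under the knobs. The plate starts tilted 0.06 to 0.15 rad
- knob_red (a joint): angle of the red knob in rad, growing clockwise seen from above, limits -2.6 and 2.6; 0 is where the plate is level along this knob's diagonal. Each rad clockwise raises the plate's edge at the red knob by 0.06 rad of tilt. Stiff (0.12 N m), stays where left
- knob_blue (a joint): the same for the blue knob: clockwise raises the plate at the blue knob, 0.06 rad per rad, 0 is level along its diagonal
- knob_red_grip (a point): point on the red knob's axis at the height to grip, 93 above the bench. The knob is a disc of radius 19 (69 to 75 above the bench) under an upright bar grip 42 long, 13 wide, 75 to 103 above the bench. x runs along the bar (white mark at its +x end) and turns with the knob; at joint 0 it is parallel to the stand's x
- knob_blue_grip (a point): the same point and axes on the blue knob; its axis leans sideways with the plate, by up to 0.1 rad, as the red knob is turned
- clip: fixed steel spring clip; origin at the centre of its underside, z up. Foot 56 (x) by 46 (y) by 8 high, with two jaws 44 long along y, 8 to 26 above the bench, that hold the pad loosely upright in a 19 wide slot; the pad is lifted straight out
- pad_mid (a point): centre of the loose brake pad (0.3 kg, 120 long, 50 wide, 16 thick). x runs through the thickness from the copper backing (-8) to the black lining's face (+8), y along the 120 length, z along the width. At the start it stands on a long edge in the clip, z up, centre 33 above the bench. Laid right, x points up, y along the plate's y
- lid: bystander: stainless milk can lid, radius 76, 32 high with a bar handle up to 57; loose, origin at the centre of its underside
- tee: bystander: grey PVC tee joint lying flat, 90 along its x, branch to 50 along its +y, 40 high; loose, origin on the bench under the run's middle
- lance: bystander: blue sprayer lance tip with a brass nozzle, lying along its x from -80 to +82, 24 thick; loose, origin under its middle
- hammer: bystander: steel hammer lying along its x, about 300 long, handle to -x; loose, beyond the stand
- pad: the brake pad as a body; origin at the middle of the long edge it stands on in the clip, axes as pad_mid (which lies 25 along +z from here)
- plate: the round plate as a body; origin at the pivot, 10 below plate_top, same axes
Mind the look-alikes: they are no part of the job. What is shaped like the pad but purple or turquoise is not meant.

How it is judged:
By the outcome, as a careful person would: the job done as asked, in the order asked, and still so for the second after the job is handed in, with the robot touching nothing.
It also fails if it takes over 67 s, if anything falls off the work surface, if the arm or the gripper's body presses on something with over 40 N, if the wrist force passes 120 N, or if a joint passes its speed limit or range.

ROBOT

A 6-joint arm with a two-finger parallel gripper is mounted at the origin on the work surface. World frame = base frame: x ahead of the robot, y to its left, z up, the work surface at z = 0. Lengths are in mm, angles in rad, forces in N, time in s.
With the tool pointing down it reaches from about 400 to 925 mm from the base axis. Payload 12.5 kg.
Tool frame: the origin (TCP) lies midway between the tips of the shut fingers; the grasp point (between the pads) lies 19 mm behind it; z points along the fingers, y is the line along which they close (so a half turn about z gives the same grasp; the last joint's range is limited). The gripper opens to 95 mm and grips with 3 to 60 N. Pads are 20 mm wide; open, the fingers measure 119 mm over their backs; the gripper's body (75 mm by 180 mm) begins 59 mm behind the grasp point.
Start: joints at [1.122, 0.491, 1.559, -0, 1.092, -0.106], TCP at [210.062, 588.66, 214.661] pointing down, gripper open.
Joint ranges: [-3.1, 3.1], [-0.84, 2.19], [0.05, 2.79], [-1.13, 4.28], [0.06, 2.93], [-2.69, 2.69]. Speed limits (rad/s): [2.22, 2.22, 2.79, 3.14, 3.14, 3.14].

INTERFACE

Orientations are given as [roll, pitch, yaw] about the fixed x, y, z axes, in that order (R = Rz(yaw) Ry(pitch) Rx(roll)).
In Python, from cell import env gives the robot as it stands.
- The arm moves only by the tool carry_out, never from a script. Its argument "series" is a list of rows, each a list of 4 numbers: the shift along the world's x, y, z normalised to -1 to 1, where 1 is 5 cm, then the turn about the world's z normalised to -1 to 1, where 1 is 6 degrees. In form: [[x, y, z, turn], ...]. A call has exactly 5 rows; each row shifts and turns the commanded pose from where the row before left it; what a row does not reach is not made up. A row lasts 1/10 s, in which the tool goes at most 50 mm and 8.59 degrees, less where a joint would pass 70% of its speed; a pose out of reach is approached as far as the arm can. A call with a number of a shift or a turn outside -1 to 1 is refused whole. A call with a gripper value outside its range is refused whole. "fingers" is the closure, from -1 (fully open) to 1 (shut), set as the call begins (left out, the last holds). The fingers move at their own pace and stop on an object; the grip force is fixed at half the most. Time passes only in rows, so rows that do not move let the fingers close, or fill a call up. It gives the time, the measured TCP pose, the force, the opening and the grip force at its end, in the units of the state.
- env.state(): the state, without advancing time (a new reading comes with each control period).
- env.read_camera(name): name is "scene" or "top" or "wrist"; returns the picture (384x512x3 uint8, red, green, blue); there is no depth.
- env.calibration(name): a dict with "K" (3x3 intrinsics, pixels), "pose" (4x4, takes a point from camera to world coordinates). Camera axes: x right, y down, z forward; pixel columns grow to the right and rows downward; lengths in mm; the calibration is good to about 2 mm. A picture is of the moment at which its call begins: read the wrist's pose just before it. calibration takes no time and is no camera call; for the wrist camera it gives the pose at the moment of the call.
- env.job_done(): hands the job in; it is judged then, once.
Trained networks look in the newest picture that a camera, given by its name, has taken for a name from the list of things; names that differ only in an ending like _2 or _b are one class to them, and where a whole thing is asked for, a point or a joint stands for the part that bears it (a point fixed in the world has none). Each returns a list of dicts, best first, with "conf" (0 to 1); they miss things now and then, are a little off and sometimes report something else, mostly with a low value. They report only what shows in the picture. A call takes as long as a camera call. They do not tell look-alikes from the thing itself.
- env.look_for(camera, label): "position" ([row, column] as shares, 0 to 1, of the picture: columns of its width, rows of its height, amid what is visible of it).
The state is a dict: "t": time; "joints": joint angles; "qvel": joint speeds; "tau": joint torques, N m; "eef_pos": TCP position; "tcp_rot": TCP orientation; "ft_force": force on the tool from outside, world axes, zero at the start; "moment": the same for the moment, N m; "opening": opening from 0.0 (shut) to 1.0 (fully open); "grip_force": force on a finger pad.
Only numpy, scipy, OpenCV 4.12 (cv2) and the standard library are available. Lean on these libraries where they do the work, as an engineer would, in place of code of your own. Each camera call takes 0.05 s, during which the arm holds its last target. There are 200 camera calls.

## Working session

There is one attempt and no reset: what is moved stays moved. The work goes in short steps, Python scripts to look and compute and a tool call to move; the robot and the scene stay as the last step left them, time stands still between calls to the robot, and variables do not carry over. Pictures are saved under pics/ and viewed, at most 10 in all, crops included, and the job is handed in when it is done.

Besides the shell and the picture viewer there is one more tool, called after ">>>" by a JSON object that holds its "op" and its "data". carry_out: Moves the arm, as the interface text tells. Its arguments: {"type":"object","properties":{"series":{"type":"array","items":{"type":"array","items":{"type":"number","minimum":-1,"maximum":1}}},"fingers":{"type":"number"}},"required":["series"]}

```bash
ls; mkdir -p pics
cat > h.py <<'E'
import numpy as np, cv2
from cell import env
def snap(cam,name):
    cal=env.calibration(cam); im=env.read_camera(cam)
    cv2.imwrite(f'pics/{name}.png',cv2.cvtColor(im,cv2.COLOR_RGB2BGR)); np.savez(f'pics/{name}.npz',K=cal['K'],P=cal['pose']); return im
def ray(name,u,v,z):
    d=np.load(f'pics/{name}.npz'); r=d['P'][:3,:3]@np.linalg.inv(d['K'])@[u,v,1]; o=d['P'][:3,3]
    return o+r*(z-o[2])/r[2]
def proj(name,p):
    d=np.load(f'pics/{name}.npz'); c=d['P'][:3,:3].T@(np.array(p,float)-d['P'][:3,3]); q=d['K']@c; return q[:2]/q[2]
E
python3 - <<'E'
from h import *
a=snap('top','top0');b=snap('scene','sc0')
for c in('top','scene'):
    for l in ['stand','plate_top','knob_red','knob_blue','clip','pad','lid','tee','lance','hammer']:
        print(c,l,[(round(r['position'][1]*512),round(r['position'][0]*384),round(r['conf'],2)) for r in env.look_for(c,l)][:4])
    print(env.calibration(c))
s=env.state();print(s)
cv2.imwrite('pics/both.png',cv2.cvtColor(cv2.resize(np.vstack([a,b]),(800,1200))[:, :],cv2.COLOR_RGB2BGR))
for n,i in(('top0b',a),('sc0b',b)): cv2.imwrite(f'pics/{n}.png',cv2.cvtColor(cv2.resize(i,(800,600),interpolation=cv2.INTER_CUBIC),cv2.COLOR_RGB2BGR))
E
```

```text
pics
top stand [(260, 182, 0.79)]
top plate_top [(265, 118, 0.74), (258, 177, 0.55)]
top knob_red [(233, 205, 0.43), (257, 178, 0.43)]
top knob_blue [(292, 199, 0.59), (230, 205, 0.55)]
top clip [(159, 236, 0.57)]
top pad [(127, 279, 0.85), (193, 267, 0.81), (147, 223, 0.62)]
top lid [(382, 238, 0.66)]
top tee [(257, 248, 0.81)]
top lance [(355, 159, 0.53)]
top hammer [(264, 117, 0.89), (263, 178, 0.54)]
{'K': array([[374.12773714,   0.        , 260.13369126],
       [  0.        , 374.12773714, 193.08082806],
       [  0.        ,   0.        ,   1.        ]]), 'pose': array([[ 1.95192580e-02, -9.83382030e-01,  1.80495933e-01,
         3.73701588e+02],
       [-9.99504467e-01, -2.36516490e-02, -2.07706682e-02,
         4.97655676e+01],
       [ 2.46945283e-02, -1.80001063e-01, -9.83356394e-01,
         1.08620263e+03],
       [ 0.00000000e+00,  0.00000000e+00,  0.00000000e+00,
         1.00000000e+00]])}
scene stand [(258, 202, 0.65)]
scene plate_top [(264, 203, 0.61)]
scene knob_red [(268, 171, 0.49)]
scene knob_blue []
scene clip []
scene pad [(318, 155, 0.72), (317, 135, 0.49), (
[... 634 characters left out ...]
0000e+00]])}
{'t': 1.1, 'joints': array([ 1.12239408e+00,  4.90918439e-01,  1.55890993e+00,  3.13448522e-05,
        1.09171911e+00, -1.05588959e-01]), 'qvel': array([-4.75491972e-04, -1.30122375e-03,  6.99663686e-04, -1.12531042e-03,
        8.75881695e-05, -3.98554219e-04]), 'tau': array([-1.51818913e-03, -6.12460327e+01, -2.58428389e+01,  6.93158666e-02,
        4.44679800e-02, -3.00921579e-05]), 'eef_pos': array([210.05488215, 588.65314149, 214.64605892]), 'tcp_rot': array([ 3.14154479e+00, -2.29000407e-05,  2.79876492e+00]), 'ft_force': array([-0.93795892,  0.11229317,  0.14311845]), 'moment': array([0.03638844, 0.02344071, 0.03225245]), 'grip_force': 0.0, 'opening': 0.9964776537729918}
```

View pics/top0b.png

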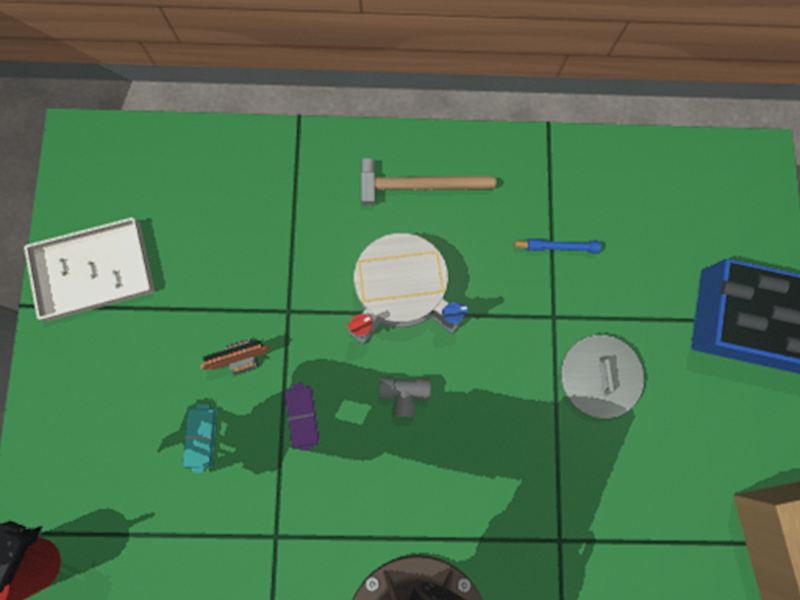

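View pics/sc0b.png

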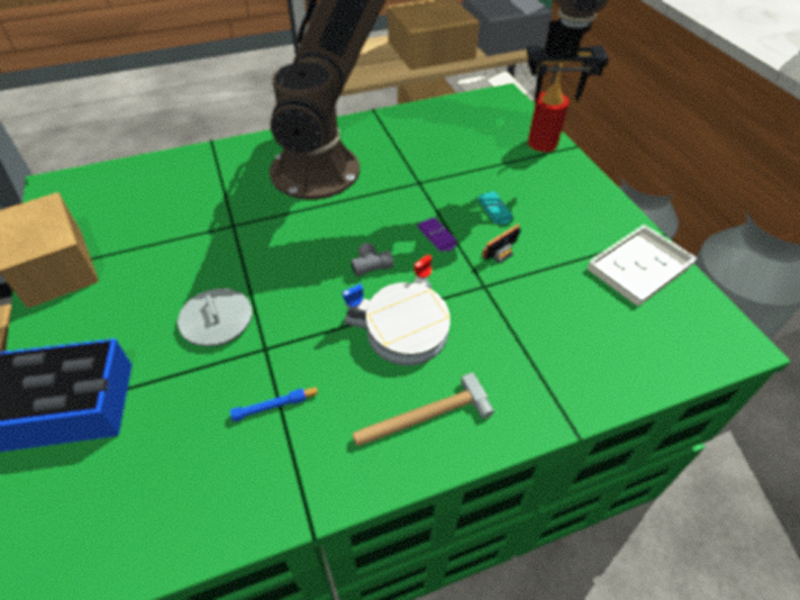

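The top view (512×384 scale) shows the stand plate at (257,178), the red knob at (230,207) and the blue knob at (290,201).

Pad candidates:
- Copper/black one upright in the steel clip, (150,227).
- Purple one lying at (193,267).
- Turquoise one lying at (127,279).

The copper/black one in the clip fits the description. I'll confirm it in an enlarged crop from the wrist camera.

Run:
```python
from h import *
for n,u,v,z in [('plate',257,178,55),('red',230,207,95),('blue',290,201,95),('pad',150,227,45),('tee',258,250,20)]:
    print(n,ray('top0',u,v,z).round())
im=cv2.imread('pics/top0.png')
hsv=cv2.cvtColor(im,cv2.COLOR_BGR2HSV)
# yellow outline
m=((hsv[...,0]>12)&(hsv[...,0]<32)&(hsv[...,1]>50)&(hsv[...,2]>130)).astype(np.uint8)
m[:150]=0;m[205:]=0;m[:,:222]=0;m[:,290:]=0
ys,xs=np.nonzero(m);r=cv2.minAreaRect(np.c_[xs,ys].astype(np.float32));print(r,len(xs))
c=cv2.boxPoints(r);w=np.array([ray('top0',*p,55) for p in c]);print(w.round(),w.mean(0))
print({k:v.round(3) for k,v in env.calibration('wrist').items()})
a=im[140:300,100:320];cv2.imwrite('pics/crop1.png',cv2.resize(a,(800,582),interpolation=cv2.INTER_CUBIC))
```

```text
plate [606.  38.  55.]
red [516. 109.  95.]
blue [536. -52.  95.]
pad [462. 330.  45.]
tee [406.  30.  20.]
((256.3692626953125, 176.453857421875), (27.535709381103516, 52.714759826660156), 82.87498474121094) 286
[[639. 119.  55.]
 [662. -29.  55.]
 [582. -40.  55.]
 [560. 107.  55.]] [610.76934001  39.34064762  55.        ]
{'K': array([[307.248,   0.   , 253.466],
       [  0.   , 307.248, 188.979],
       [  0.   ,   0.   ,   1.   ]]), 'pose': array([[ 3.36000e-01,  9.02000e-01,  2.73000e-01,  1.31945e+02],
       [ 9.42000e-01, -3.21000e-01, -9.80000e-02,  6.15654e+02],
       [-1.00000e-03,  2.90000e-01, -9.57000e-01,  3.85598e+02],
       [ 0.00000e+00,  0.00000e+00,  0.00000e+00,  1.00000e+00]])}
```

View pics/crop1.png

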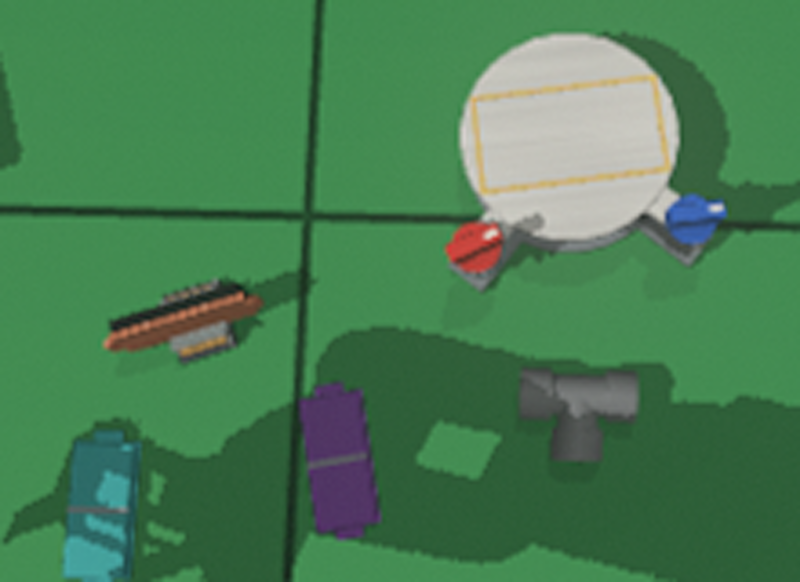

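The crop confirms it: copper backing toward the robot and black lining behind, upright in the clip. The purple (340,460) and turquoise (100,510) look-alikes lie on the bench. The stand is at about (609,39) with yaw about 0.154. I'm moving over the red knob.

>>> {"op": "carry_out", "data": {"series": [[0.4,-0.64,0,-0.5],[0.4,-0.64,0,-0.5],[0.4,-0.64,0,-0.5],[0.4,-0.64,0,-0.5],[0.4,-0.64,0,-0.5]], "fingers": -1}}

```text
t: 1.6
eef_pos: [310.6, 427.4, 214.8]
tcp_rot: [3.141, 0.0, 2.535]
ft_force: [0.8, -0.1, -0.0]
opening: 0.998
grip_force: 0.0
```

>>> {"op": "carry_out", "data": {"series": [[0.4,-0.64,0,-0.5],[0.4,-0.64,0,-0.5],[0.4,-0.64,0,-0.5],[0.4,-0.64,0,-0.5],[0.4,-0.64,0,-0.5]]}}

```text
t: 2.1
eef_pos: [410.7, 267.3, 214.9]
tcp_rot: [3.141, 0.0, 2.273]
ft_force: [1.0, -0.4, 0.2]
opening: 1.003
grip_force: 0.0
```

>>> {"op": "carry_out", "data": {"series": [[0.4,-0.64,0,-0.5],[0.4,-0.64,0,-0.5],[0.4,-0.64,0,-0.5],[0.4,-0.64,0,-0.5],[0,0,0,0]]}}

```text
t: 2.6
eef_pos: [492.0, 137.7, 214.6]
tcp_rot: [3.141, 0.001, 2.061]
ft_force: [0.9, 0.7, 0.1]
opening: 1.002
grip_force: 0.0
```

Run:
```python
from h import *
a=snap('wrist','w1');s=env.state();print(s['t'],s['eef_pos'],s['tcp_rot'])
for l in ['knob_red','knob_blue','knob_red_grip','knob_blue_grip','plate_top']:
    print(l,[(round(r['position'][1]*512),round(r['position'][0]*384),round(r['conf'],2)) for r in env.look_for('wrist',l)][:4])
cv2.imwrite('pics/w1b.png',cv2.cvtColor(cv2.resize(a,(800,600),interpolation=cv2.INTER_CUBIC),cv2.COLOR_RGB2BGR))
```

```text
2.65 [490.8609606  139.13006234 214.55599674] [3.14149155e+00 5.92077280e-05 2.06257404e+00]
knob_red [(262, 212, 0.6), (276, 261, 0.31)]
knob_blue [(217, 328, 0.84), (295, 270, 0.64)]
knob_red_grip [(263, 211, 0.77)]
knob_blue_grip [(217, 328, 0.89)]
plate_top [(293, 273, 0.69)]
```

View pics/w1b.png

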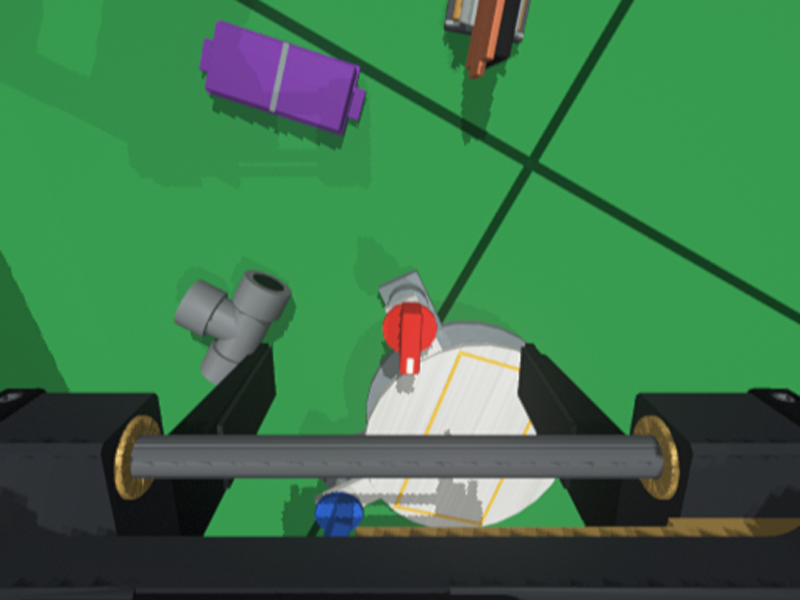

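The red knob is centred at about (262,212) in the 512-wide picture, with the white mark at its lower end (262,235). The blue knob is at (217,328), partly hidden. I'll get the red bar's position and angle from colour.

Run:
```python
from h import *
im=cv2.imread('pics/w1.png');hsv=cv2.cvtColor(im,cv2.COLOR_BGR2HSV)
red=((hsv[...,0]<8)|(hsv[...,0]>172))&(hsv[...,1]>150)&(hsv[...,2]>60)
red[:180]=0;red[250:]=0
v=hsv[...,2]
ys,xs=np.nonzero(red);print(xs.min(),xs.max(),ys.min(),ys.max(),np.percentile(v[red],[5,25,50,75,95]))
for y in range(190,246,3): print(y,''.join('W' if (hsv[y,x,1]<90 and v[y,x]>200) else ('R' if v[y,x]>225 else 'r') if red[y,x] else '.' for x in range(238,288)))
for p in [(262.5,194),(262,240)]: print(ray('w1',*p,103).round(1))
```

```text
245 278 194 238 [149. 203. 222. 227. 228.]
190 ..................................................
193 ..................................................
196 ...............rrrrrrrrrrrrrrrrrr.................
199 ............rrrrrrrrrrrrrrrrrrrrRRRRr.............
202 .........rrrrrrrrrrrrRRRRRRRRRRrrRRRRRrr..........
205 ........rRrrrrrrrrrrrRRRRRRRRRRrrRRRRRRR..........
208 .......rRrrrrrrrrrrrrRRRRRRRRRrrrRRRRRRRR.........
211 .......rRrrrrrrrrrrrrRRRRRRRRRrrrRRRRRRRR.........
214 ........RRrrrrrrrrrrrRRRRRRRRRrrRRRRRRRRr.........
217 .........rrrrrrrrrrrRRRRRRRRRRrrRRRRRRR.WW........
220 ..........rrrrrrrrrrRRRRRRRRRRrrRRRRR..WWWW.......
223 ..............rrrrrrRRRRRRRRRRrrrr...WWWWWWWW.....
226 ..................rrRRRRRRRRRrr.....WWWW...WWWWWWW
229 ..................rrRR.WWW.RRr......WWWWWWWWWWWWWW
232 ..................rrRR.WWWWRRr.WWWWWWWWWWWWWWWWWWW
235 ..................rrRRWWWW.RRr.WWWWWWWWWWWWWWWWWWW
238 ..................rrrrWWWW.rr.WWWWWWWWWWWWWWWWWWWW
241 ............................WWWWWWWWWWWWWWWWWWWWW.
244 ...............W...........WWWWWWWWWWWWWWWWWWWWW..
[503.  133.4 103. ]
[526.   90.2 103. ]
```

Run:
```python
from h import *
a=ray('w1',264,200,103);b=ray('w1',261.8,239.3,103);print(a,b,(a+b)/2,np.hypot(*(b-a)[:2]),np.arctan2(*(b-a)[1::-1]))
# outline in top & expected
th=.154
for r in (-81,81): print(609+np.cos(th)*-81-np.sin(th)*r, 39+np.sin(th)*-81+np.cos(th)*r)
print(env.state()['eef_pos'])
```

```text
[507.2335766  128.70544807 103.        ] [525.42015555  90.79929337 103.        ] [516.32686608 109.75237072 103.        ] 42.04317087775361 -1.123455941552007
541.3833541053264 -53.46615163374277
516.5338483662572 106.61664589467365
[489.56383168 141.52213737 214.74638156]
```

>>> {"op": "carry_out", "data": {"series": [[0.132,-0.158,-0.3,-0.114],[0.132,-0.158,-0.4,-0.114],[0.132,-0.158,-0.4,-0.114],[0.132,-0.158,-0.4,-0.114],[0,0,-0.4,0]]}}

```text
t: 3.4
eef_pos: [516.8, 109.3, 119.0]
tcp_rot: [3.141, 0.0, 2.019]
ft_force: [0.3, 0.5, -0.9]
opening: 0.998
grip_force: 0.0
```

>>> {"op": "carry_out", "data": {"series": [[0,0,-0.4,0],[0,0,-0.3,0],[0,0,-0.1,0],[0,0,0,0],[0,0,0,0]]}}

```text
t: 3.9
eef_pos: [516.7, 109.5, 80.3]
tcp_rot: [3.141, 0.0, 2.019]
ft_force: [0.5, 0.1, 1.2]
opening: 1.001
grip_force: 0.0
```

Run:
```python
from h import *
a=snap('wrist','w2')
for _ in range(1):
    s=env.state();print(s['t'],s['eef_pos'],s['tcp_rot'],s['ft_force'])
cv2.imwrite('pics/w2b.png',cv2.cvtColor(a[150:],cv2.COLOR_RGB2BGR))
```

```text
3.95 [516.77358623 109.37202221  80.46140895] [3.14032991e+00 4.38562361e-04 2.01850570e+00] [0.02702567 0.55322501 0.68262924]
```

View pics/w2b.png

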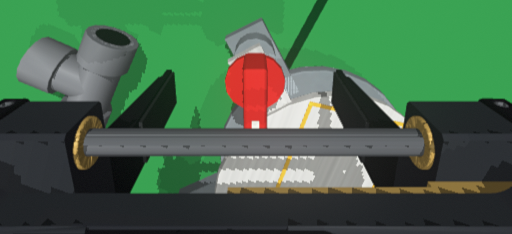

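>>> {"op": "carry_out", "data": {"series": [[0,0,0,0],[0,0,0,0],[0,0,0,0],[0,0,0,0],[0,0,0,0]], "fingers": 1}}

```text
t: 4.45
eef_pos: [516.5, 109.0, 79.7]
tcp_rot: [3.141, 0.0, 2.018]
ft_force: [-0.7, 0.7, -0.3]
opening: 0.634
grip_force: 0.0
```

>>> {"op": "carry_out", "data": {"series": [[0,0,0,0.4],[0,0,0,0.8],[0,0,0,1],[0,0,0,1],[0,0,0,1]]}}

```text
t: 4.95
eef_pos: [517.5, 109.5, 79.9]
tcp_rot: [3.139, 0.001, 2.461]
ft_force: [2.9, 1.5, -4.4]
opening: 0.221
grip_force: 24.1
```

>>> {"op": "carry_out", "data": {"series": [[0,0,0,0],[0,0,0,0],[0,0,0,0],[0,0,0,0],[0,0,0,0]]}}

```text
t: 5.45
eef_pos: [517.3, 109.7, 79.9]
tcp_rot: [3.139, 0.001, 2.457]
ft_force: [2.3, 6.0, 0.2]
opening: 0.136
grip_force: 30.0
```

>>> {"op": "carry_out", "data": {"series": [[0,0,0,0.8],[0,0,0,1],[0,0,0,1],[0,0,0,1],[0,0,0,1]]}}

```text
t: 5.95
eef_pos: [517.3, 109.7, 79.9]
tcp_rot: [3.14, 0.002, 2.964]
ft_force: [3.4, 5.4, 0.1]
opening: 0.137
grip_force: 30.0
```

>>> {"op": "carry_out", "data": {"series": [[0,0,0,1],[0,0,0,1],[0,0,0,0.8],[0,0,0,0.4],[0,0,0,0]]}}

```text
t: 6.45
eef_pos: [517.3, 109.7, 79.9]
tcp_rot: [3.141, 0.002, -2.986]
ft_force: [2.4, 6.1, 0.2]
opening: 0.136
grip_force: 30.0
```

>>> {"op": "carry_out", "data": {"series": [[0,0,0,0],[0,0,0,0],[0,0,0,0],[0,0,0,0],[0,0,0,0]], "fingers": -1}}

```text
t: 6.95
eef_pos: [516.4, 109.0, 79.6]
tcp_rot: [3.142, -0.0, -2.988]
ft_force: [0.1, 0.6, -0.0]
opening: 0.498
grip_force: 0.0
```

>>> {"op": "carry_out", "data": {"series": [[0,0,0.3,0],[0,0,0.7,0],[0,0,0.7,0],[0,0,0.7,0],[0,0,0.4,0]]}}

```text
t: 7.45
eef_pos: [516.9, 109.1, 222.3]
tcp_rot: [-3.141, 0.003, -2.988]
ft_force: [0.4, 0.2, -0.3]
opening: 0.917
grip_force: 0.0
```

Run:
```python
from h import *
a=snap('wrist','w3');s=env.state();print(s['t'],s['eef_pos'],s['tcp_rot'],s['opening'])
cv2.imwrite('pics/w3b.png',cv2.cvtColor(cv2.resize(a,(800,600),interpolation=cv2.INTER_CUBIC),cv2.COLOR_RGB2BGR))
```

```text
7.5 [517.70196929 109.20088817 224.47885496] [-3.14125339  0.00601018 -2.98751325] 0.9555630360074707
```

View pics/w3b.png

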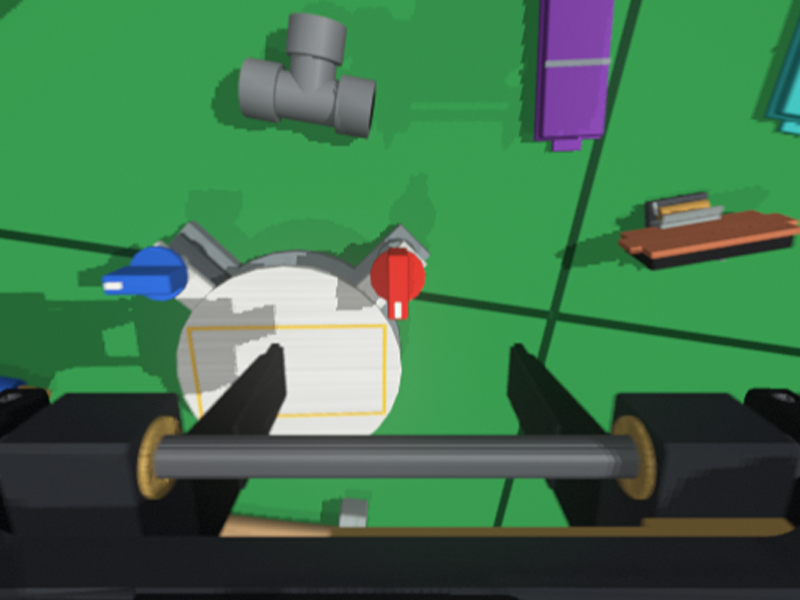

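Red's mark now points along stand +x, bar at (398,250)–(398,318) in the enlarged picture. The blue bar runs left from (187,275) to (103,285), with its white mark at the left end. The pad's copper side faces the robot, at (700,235).

Run:
```python
from h import *
im=cv2.imread('pics/w3.png');hsv=cv2.cvtColor(im,cv2.COLOR_BGR2HSV);v=hsv[...,2]
b=(abs(hsv[...,0].astype(int)-112)<14)&(hsv[...,1]>120)
for y in range(154,196,2): print(y,''.join('W' if (hsv[y,x,1]<90 and v[y,x]>180) else (str(min(9,v[y,x]//26))) if b[y,x] else '.' for x in range(60,126)))
red=((hsv[...,0]<8)|(hsv[...,0]>172))&(hsv[...,1]>150)
for y in range(156,210,3): print(y,''.join('W' if (hsv[y,x,1]<90 and v[y,x]>180) else (str(min(9,v[y,x]//26))) if red[y,x] else '.' for x in range(232,276)))
m=(hsv[...,0]>14)&(hsv[...,0]<32)&(hsv[...,1]>90)&(v>150)
for u in (135,145,160,180,200,220,235): 
    ys=[y for y in range(200,222) if m[y,u]]; print(u,np.mean(ys) if ys else None)
for w in (215,225,235,245,255):
    xs=[x for x in range(236,256) if m[w,x]]; xl=[x for x in range(115,140) if m[w,x]];print(w,np.mean(xs) if xs else 0,np.mean(xl) if xl else 0)
```

```text
154 ..................................................................
156 .......................................WW.........................
158 ..................................66667777665.....................
160 .............................4577777777888877777654...............
162 ..........................3577777777777777777777776654............
164 .........................4677777777777777777777777777655..........
166 ........................577777777777777777777777777777765.........
168 .......................56777777777777777777777777777777765........
170 ......................4555555555555555555555555555555555555.......
172 ................4444444444444444444444444444444444444555555..W....
174 ...........444444444444444444444444444444444444445555555555..WWW..
176 ......566666666666666666666677767777777777777776655555555555.WWWWW
178 .....5788888888888888888888888888888888888888887655555555555.WWWWW
180 .....567..........88888888888888888888888888888876555555555.WWWWWW
182 .......WWWWWWWWWWW.888888888888888888888888888887655555555.WWWWWWW
184 .......WWWWWWWWWWW.888888888888
[... 722 characters left out ...]
8888888....
177 .....66666666666688888888888878888888888....
180 ......6666666666688888888888878888888887....
183 .......66666666668888888888887888888887.....
186 .........6666666678888888888878888887.......
189 ............66665788888888888788886.........
192 .........WWWWWW.5788888888888...............
195 .......WWWWWWW...788.WWWW8888...............
198 WWWWWWWWWWW......788.WWWW8888...............
201 WWWWWWWWWWWWW....788.WWWW8888...............
204 WWWWWWWWWWWWWWW.............................
207 WWWWWWWWWWWWWWWWW...........................
135 209.5
145 209.5
160 209.5
180 209.0
200 208.5
220 208.5
235 208.5
215 245.5 121.0
225 245.5 122.5
235 245.5 124.0
245 245.5 125.5
255 245.5 127.0
```

Run:
```python
from h import *
a=ray('w3',108,182,103);b=ray('w3',65,182,103);print(a,b,(a+b)/2,np.hypot(*(b-a)[:2]),np.arctan2(*(b-a)[1::-1]))
a=ray('w3',255,164,103);b=ray('w3',255,203,103);print('red',a,b,(a+b)/2,np.hypot(*(b-a)[:2]),np.arctan2(*(b-a)[1::-1]))
from scipy.optimize import least_squares
lines=[(u,209.6-.0108*(u-130),'b') for u in (135,150,180,200,220,235)]+[(245.5,w,'r') for w in (215,235,255)]+[(121+.15*(w-215),w,'l') for w in (215,235,255)]
d=np.load('pics/w3.npz')
def res(p):
    cx,cy,th,t=p
    Rz=cv2.Rodrigues(np.array([0,0,th]))[0]
    ax=np.array([-1,1,0])/2**.5  # perp of blue diagonal dir (-1,-1)
    R=Rz@cv2.Rodrigues(ax*t)[0]; piv=np.array([cx,cy,45.])
    o=d['P'][:3,3]; out=[]
    for u,w,k in lines:
        r=d['P'][:3,:3]@np.linalg.inv(d['K'])@[u,w,1]
        oo=R.T@(o-piv); rr=R.T@r; q=oo+rr*(10-oo[2])/rr[2]
        out.append(q[0]+37 if k=='b' else q[1]-70 if k=='r' else q[1]+70)
    return out
s=least_squares(res,[609,39,.154,0]);print(s.x,np.round(s.fun,1))
```

```text
[537.02188387 -32.96980504 103.        ] [543.54327602 -74.7016442  103.        ] [540.28257994 -53.83572462 103.        ] 42.238311457131225 -1.415781052503087
red [496.97364062 106.72540142 103.        ] [536.31485274 112.91048888 103.        ] [516.64424668 109.81794515 103.        ] 39.824443223371624 0.1559400634537293
[6.06517236e+02 3.91900736e+01 1.14626711e-01 1.94260337e-01] [-0.6 -0.4 -0.1  0.1  0.3  0.5  0.5  1.6  2.7 -1.6 -1.7 -1.7]
```

>>> {"op": "carry_out", "data": {"series": [[0.048,-0.326,0,-1],[0.048,-0.326,0,-1],[0.048,-0.326,0,-1],[0.048,-0.326,0,-1],[0.048,-0.326,0,-1]]}}

```text
t: 8.0
eef_pos: [528.4, 26.9, 219.3]
tcp_rot: [-3.141, -0.0, 2.768]
ft_force: [-0.6, 0.0, 0.8]
opening: 1.001
grip_force: 0.0
```

>>> {"op": "carry_out", "data": {"series": [[0.048,-0.326,0,-1],[0.048,-0.326,0,-1],[0.048,-0.326,0,-1],[0.048,-0.326,0,-1],[0.048,-0.326,0,-1]]}}

```text
t: 8.5
eef_pos: [540.3, -54.6, 219.2]
tcp_rot: [-3.141, -0.0, 2.244]
ft_force: [0.1, -1.0, 0.9]
opening: 0.998
grip_force: 0.0
```

>>> {"op": "carry_out", "data": {"series": [[0,0,-0.28,-1],[0,0,-0.28,-1],[0,0,-0.28,-1],[0,0,-0.28,-1],[0,0,-0.28,-1]]}}

```text
t: 9.0
eef_pos: [540.2, -53.9, 148.7]
tcp_rot: [-3.141, -0.0, 1.72]
ft_force: [-0.5, -0.4, -1.0]
opening: 1.0
grip_force: 0.0
```

>>> {"op": "carry_out", "data": {"series": [[0,0,-0.4,0],[0,0,-0.4,0],[0,0,-0.4,0],[0,0,-0.19,0],[0,0,0,0]], "fingers": 1}}

```text
t: 9.5
eef_pos: [539.9, -53.8, 79.0]
tcp_rot: [-3.139, -0.001, 1.725]
ft_force: [-1.0, -0.1, -0.2]
opening: 0.637
grip_force: 0.0
```

>>> {"op": "carry_out", "data": {"series": [[0,0,0,0],[0,0,0,0],[0,0,0,0],[0,0,0,0],[0,0,0,0]]}}

```text
t: 10.0
eef_pos: [540.6, -54.0, 80.5]
tcp_rot: [3.141, 0.0, 1.725]
ft_force: [-0.3, -0.2, -0.6]
opening: 0.213
grip_force: 0.0
```

>>> {"op": "carry_out", "data": {"series": [[0,0,0,0],[0,0,0,0],[0,0,0,0.5],[0,0,0,0.5],[0,0,0,1]]}}

```text
t: 10.5
eef_pos: [541.3, -53.8, 80.3]
tcp_rot: [3.14, 0.001, 1.936]
ft_force: [5.3, 3.0, -0.5]
opening: 0.136
grip_force: 30.0
```

>>> {"op": "carry_out", "data": {"series": [[0,0,0,1],[0,0,0,1],[0,0,0,1],[0,0,0,1],[0,0,0,1]]}}

```text
t: 11.0
eef_pos: [542.3, -53.2, 80.4]
tcp_rot: [3.138, 0.003, 2.461]
ft_force: [10.4, 11.2, -3.3]
opening: 0.135
grip_force: 30.0
```

>>> {"op": "carry_out", "data": {"series": [[0,0,0,1],[0,0,0,1],[0,0,0,1],[0,0,0,1],[0,0,0,1]]}}

```text
t: 11.5
eef_pos: [542.8, -52.1, 80.4]
tcp_rot: [3.139, 0.005, 2.984]
ft_force: [14.8, 20.6, -4.1]
opening: 0.136
grip_force: 30.0
```

>>> {"op": "carry_out", "data": {"series": [[0,0,0,1],[0,0,0,1],[0,0,0,0.5],[0,0,0,0.5],[0,0,0,0]]}}

```text
t: 12.0
eef_pos: [542.7, -51.3, 80.4]
tcp_rot: [3.139, 0.005, -2.987]
ft_force: [14.1, 25.6, -4.4]
opening: 0.135
grip_force: 30.0
```

>>> {"op": "carry_out", "data": {"series": [[0,0,0,0],[0,0,0,0],[0,0,0,0],[0,0,0,0],[0,0,0,0]], "fingers": -1}}

```text
t: 12.5
eef_pos: [540.4, -54.2, 80.1]
tcp_rot: [3.142, -0.0, -2.988]
ft_force: [1.3, -0.3, 0.1]
opening: 0.497
grip_force: 0.0
```

>>> {"op": "carry_out", "data": {"series": [[0,0,0.3,0],[0,0,0.7,0],[-0.3,0.3,0.7,0],[-0.5,0.7,0.7,0],[-0.4,0.7,0.4,0]]}}

```text
t: 13.0
eef_pos: [482.4, 27.8, 218.6]
tcp_rot: [-3.141, 0.002, -2.989]
ft_force: [0.5, -0.1, -0.6]
opening: 0.918
grip_force: 0.0
```

>>> {"op": "carry_out", "data": {"series": [[-0.2,0.6,0,0],[0,0,0,0],[0,0,0,0],[0,0,0,0],[0,0,0,0]]}}

```text
t: 13.5
eef_pos: [473.2, 56.8, 216.3]
tcp_rot: [3.141, -0.001, -2.989]
ft_force: [0.3, -0.4, 0.3]
opening: 0.998
grip_force: 0.0
```

Run:
```python
from h import *
a=snap('wrist','w4');s=env.state();print(s['t'],s['eef_pos'],s['tcp_rot'],s['opening'])
cv2.imwrite('pics/w4b.png',cv2.cvtColor(cv2.resize(a,(800,600),interpolation=cv2.INTER_CUBIC),cv2.COLOR_RGB2BGR))
```

```text
13.55 [473.19726836  56.82917947 216.34034922] [ 3.14146662e+00 -6.70617561e-04 -2.98883794e+00] 0.9982509240126928
```

View pics/w4b.png

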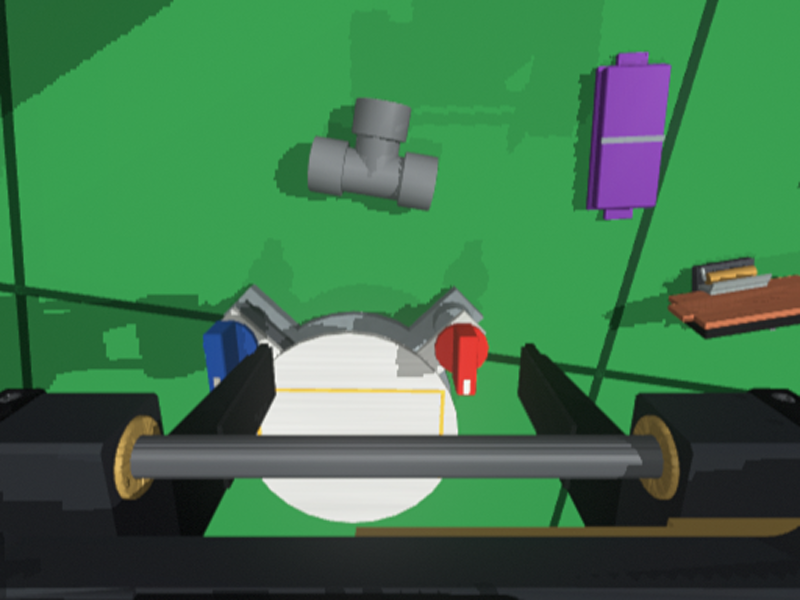

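Both marks point along stand +x, red (467,360) and blue (225,355), and the outline edge at row 390 runs square to them. Next I move to view the pad from above.

>>> {"op": "carry_out", "data": {"series": [[0,0.3,0,-0.98],[0,0.33,0,-0.98],[0,0.33,0,-0.98],[0,0.33,0,-0.98],[0,0.33,0,-0.98]]}}

```text
t: 14.05
eef_pos: [473.2, 138.7, 216.4]
tcp_rot: [-3.141, -0.0, 2.777]
ft_force: [-0.3, 0.2, 0.4]
opening: 1.003
grip_force: 0.0
```

>>> {"op": "carry_out", "data": {"series": [[0,0.33,0,-0.98],[0,0.33,0,-0.98],[0,0.33,0,-0.98],[0,0.33,0,-0.98],[0,0.33,0,-0.98]]}}

```text
t: 14.55
eef_pos: [473.3, 221.2, 216.4]
tcp_rot: [-3.141, -0.0, 2.264]
ft_force: [1.3, -0.7, -0.1]
opening: 1.0
grip_force: 0.0
```

>>> {"op": "carry_out", "data": {"series": [[0,0.33,0,-0.98],[0,0.33,0,-0.98],[0,0.33,0,-0.98],[0,0.33,0,-0.98],[0,0,0,0]]}}

```text
t: 15.05
eef_pos: [473.2, 287.9, 216.2]
tcp_rot: [-3.141, -0.0, 1.858]
ft_force: [-0.7, -0.7, -0.5]
opening: 1.001
grip_force: 0.0
```

Run:
```python
from h import *
t=snap('top','top1')
a=snap('wrist','w5');s=env.state();print(s['t'],s['eef_pos'],s['tcp_rot'],s['opening'])
print([(round(r['position'][1]*512),round(r['position'][0]*384),round(r['conf'],2)) for r in env.look_for('wrist','pad_mid')])
im=cv2.imread('pics/top1.png');hsv=cv2.cvtColor(im,cv2.COLOR_BGR2HSV)
m=((hsv[...,0]>12)&(hsv[...,0]<32)&(hsv[...,1]>50)&(hsv[...,2]>130)).astype(np.uint8)
m[:150]=0;m[205:]=0;m[:,:222]=0;m[:,290:]=0
ys,xs=np.nonzero(m);w=np.array([ray('top1',x,y,55)[:2] for x,y in zip(xs,ys)],np.float32);print(cv2.minAreaRect(w),len(w))
cv2.imwrite('pics/w5b.png',cv2.cvtColor(cv2.resize(a,(800,600),interpolation=cv2.INTER_CUBIC),cv2.COLOR_RGB2BGR))
```

```text
15.15 [473.02726551 286.57441188 216.29100294] [-3.14087402e+00  3.05617519e-04  1.86159400e+00] 0.9976380321669415
[(258, 125, 0.93), (147, 35, 0.9), (153, 189, 0.84)]
((609.5731201171875, 40.351806640625), (82.33613586425781, 149.57322692871094), 8.344285011291504) 287
```

View pics/w5b.png

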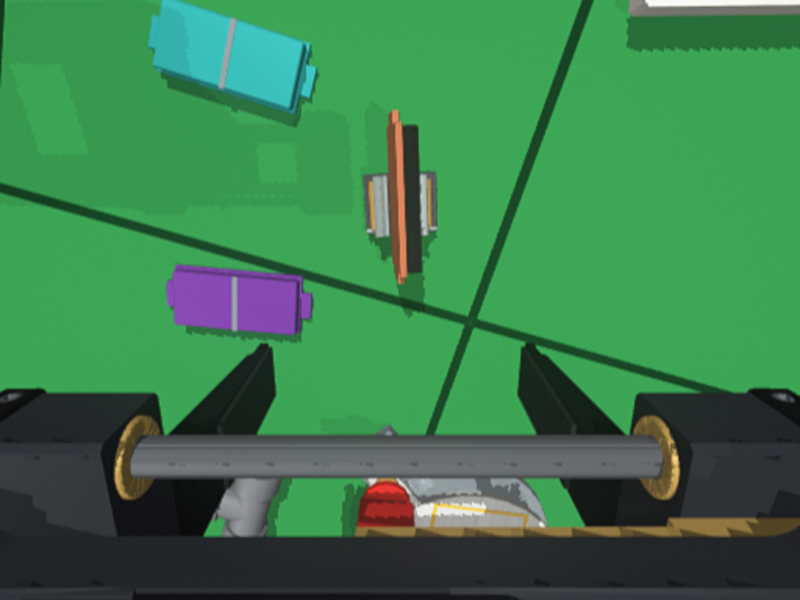

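The pad stands in the clip at (405,197) in the enlarged picture, copper on the left and black on the right. Next, its exact line.

Run:
```python
from h import *
im=cv2.imread('pics/w5.png');hsv=cv2.cvtColor(im,cv2.COLOR_BGR2HSV).astype(int)
for y in range(66,188,5): print(y,''.join('C' if (h<15 and s>90 and v>185) else 'c' if (h<15 and s>90) else 'K' if v<60 else '.' if (40<h<80 and s>100) else '-' for h,s,v in hsv[y,232:282]))
```

```text
66 ..................................................
71 ..................-CCCC...........................
76 .................ccCCCC...........................
81 ................cccccCCCCcKKKKKKKKK...............
86 ................cccccCCCCcKKKKKKKKK...............
91 ................cccccCCCCc-KKKKKKKK...............
96 ................ccccccCCCCcKKKKKKKK-..............
101 ................-cccccCCCCcKKKKKKKK-..............
106 ................-cccccCCCCcKKKKKKKKK..............
111 .......----------cccccCCCCcKKKKKKKKK-----------...
116 .----------------cccccCCCCcKKKKKKKKK-----------...
121 .----------------ccccccCCCC-KKKKKKKK-----------...
126 .----------------ccccccCCCCcKKKKKKKK-----------...
131 ..----------------cccccCCCCcKKKKKKKK-----------...
136 ..----------------cccccCCCCcKKKKKKKK-----------...
141 ..----------------cccccCCCCcKKKKKKKKK----------...
146 ..----------------cccccCCCCcKKKKKKKKK-----------..
151 ........---------.-cccccCCCC-KKKKKKKK.............
156 ...................cccccCCCCcKKKKKKKK.............
161 ...................cccccCCCCcKKKKKKKK.............
166 ...................-ccccCCCCcKKKKKKKK.............
171 .....................cccCCCCcKKKKKKKKK............
176 .....................-cCCCCC-.....................
181 .......................---........................
186 ..................................................
```

Run:
```python
from h import *
a=ray('w5',262.9,171,58);b=ray('w5',259.8,86,58);print(np.arctan2(*(b-a)[1::-1]))
for r in [(69,180),(79,174.5)]:
    a=ray('w5',260+3*(r[1]-86)/85,r[1],58);b=ray('w5',260+3*(r[0]-86)/85,r[0],58);print(a,b,(a+b)/2,np.hypot(*(b-a)[:2]))
a=ray('w5',233,128,12);b=ray('w5',279,128,12);print('clip',(a+b)/2,ray('w5',233,109,8),ray('w5',234,150,8))
s=env.state();print(s['eef_pos'],s['tcp_rot'])
```

```text
1.9061048589673197
[484.71571206 282.39886232  58.        ] [446.92820613 391.20539253  58.        ] [465.82195909 336.80212742  58.        ] 115.18140744973424
[482.65108672 288.3438093   58.        ] [450.02627669 382.28471094  58.        ] [466.3386817  335.31426012  58.        ] 99.44481499782299
clip [462.15689577 330.2592065   12.        ] [429.49837358 343.43093284   8.        ] [443.91659619 296.27886805   8.        ]
[473.02599186 286.34728643 216.41531391] [-3.14098875e+00  2.48018100e-04  1.86095359e+00]
```

>>> {"op": "carry_out", "data": {"series": [[-0.032,0.192,-0.5,0.056],[-0.032,0.192,-0.5,0.056],[-0.032,0.192,-0.5,0.056],[-0.032,0.192,-0.5,0.056],[-0.032,0.192,-0.5,0.056]]}}

```text
t: 15.7
eef_pos: [465.2, 334.5, 90.9]
tcp_rot: [3.141, 0.0, 1.889]
ft_force: [-0.5, 0.4, 0.6]
opening: 1.003
grip_force: 0.0
```

>>> {"op": "carry_out", "data": {"series": [[0,0,-0.5,0],[0,0,-0.4,0],[0,0,-0.28,0],[0,0,0,0],[0,0,0,0]], "fingers": 1}}

```text
t: 16.2
eef_pos: [465.3, 334.9, 33.2]
tcp_rot: [3.141, -0.0, 1.888]
ft_force: [-0.4, 0.1, 0.8]
opening: 0.634
grip_force: 0.0
```

>>> {"op": "carry_out", "data": {"series": [[0,0,0,0],[0,0,0,0],[0,0,0,0],[0,0,0,0],[0,0,0,0]]}}

```text
t: 16.7
eef_pos: [465.0, 335.2, 32.9]
tcp_rot: [3.141, -0.0, 1.888]
ft_force: [-0.1, 0.8, -0.2]
opening: 0.219
grip_force: 0.4
```

>>> {"op": "carry_out", "data": {"series": [[0,0,0,0],[0,0,0,0],[0,0,0,0],[0,0,0.05,0],[0,0,0.15,0]]}}

```text
t: 17.2
eef_pos: [463.8, 334.6, 41.9]
tcp_rot: [-3.138, 0.001, 1.888]
ft_force: [-3.7, -0.8, -6.5]
opening: 0.166
grip_force: 29.9
```

>>> {"op": "carry_out", "data": {"series": [[0,0,0.2,0],[0,0,0.4,0],[0,0,0.4,0],[0,0,0.2,0],[0,0,0,0]]}}

```text
t: 17.7
eef_pos: [465.9, 335.6, 104.5]
tcp_rot: [3.138, -0.001, 1.888]
ft_force: [-0.8, -0.2, -4.2]
opening: 0.166
grip_force: 29.9
```

>>> {"op": "carry_out", "data": {"series": [[0.2,-0.1,0,-0.1],[0.44,-0.21,0,-0.2],[0.44,-0.21,0,-0.2],[0.44,-0.21,0,-0.2],[0.44,-0.21,0,-0.2]]}}

```text
t: 18.2
eef_pos: [564.2, 287.0, 101.5]
tcp_rot: [-3.14, 0.0, 1.792]
ft_force: [0.1, 0.4, -3.4]
opening: 0.165
grip_force: 29.9
```

>>> {"op": "carry_out", "data": {"series": [[0.44,-0.21,0,-0.2],[0.44,-0.21,0,-0.2],[0.44,-0.21,0,-0.2],[0.22,-0.1,0,-0.12],[0,0,-0.2,0]]}}

```text
t: 18.7
eef_pos: [641.5, 250.6, 92.4]
tcp_rot: [3.14, -0.0, 1.717]
ft_force: [-0.8, -0.2, -3.2]
opening: 0.165
grip_force: 29.9
```

Run:
```python
from h import *
a=snap('wrist','w6');s=env.state();print(s['t'],s['eef_pos'],s['tcp_rot'],s['opening'])
b=snap('scene','s6')
c=np.vstack([cv2.resize(a,(512,384))[60:260],cv2.resize(b[60:260,200:456],(512,400))])
cv2.imwrite('pics/w6b.png',cv2.cvtColor(c,cv2.COLOR_RGB2BGR))
```

```text
18.75 [639.27901491 250.95847768  89.81905917] [-3.13903619e+00  2.85680933e-04  1.71773809e+00] 0.16591818322450008
```

View pics/w6b.png

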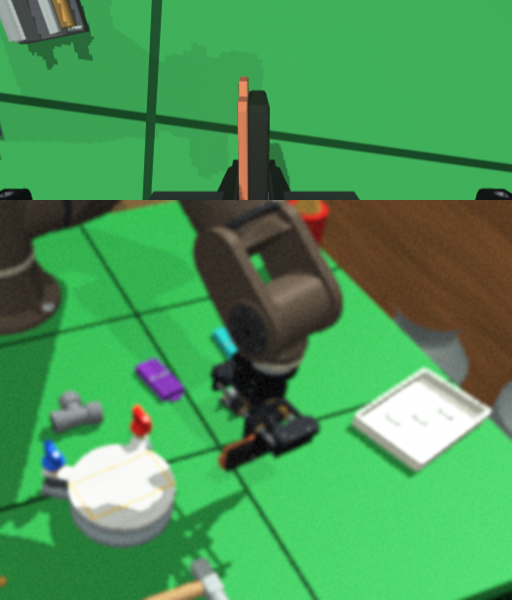

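The pad is held upright and clear of the bench, copper left and black right, at (255,140). Now I set it down.

>>> {"op": "carry_out", "data": {"series": [[0,0,-0.3,0],[0,0,-0.4,0],[0,0,-0.3,0],[0,0,-0.14,0],[0,0,-0.06,0]]}}

```text
t: 19.3
eef_pos: [639.4, 251.8, 31.7]
tcp_rot: [-3.14, 0.0, 1.719]
ft_force: [-0.1, 0.8, -1.9]
opening: 0.166
grip_force: 29.9
```

>>> {"op": "carry_out", "data": {"series": [[0,0,-0.06,0],[0,0,-0.04,0],[0,0,-0.02,0],[0,0,0,0],[0,0,0,0]]}}

```text
t: 19.8
eef_pos: [640.0, 251.6, 27.0]
tcp_rot: [3.141, -0.0, 1.718]
ft_force: [-0.1, -0.9, -3.5]
opening: 0.17
grip_force: 29.9
```

>>> {"op": "carry_out", "data": {"series": [[0,0,-0.02,0],[0,0,-0.02,0],[0,0,-0.01,0],[0,0,0,0],[0,0,0,0]]}}

```text
t: 20.3
eef_pos: [640.2, 251.6, 25.4]
tcp_rot: [3.141, -0.0, 1.718]
ft_force: [-3.0, -1.9, 7.7]
opening: 0.165
grip_force: 30.0
```

>>> {"op": "carry_out", "data": {"series": [[0,0,0,0],[0,0,0,0],[0,0,0,0],[0,0,0,0],[0,0,0,0]], "fingers": -1}}

```text
t: 20.8
eef_pos: [639.9, 251.6, 24.1]
tcp_rot: [-3.142, 0.0, 1.719]
ft_force: [-0.7, 1.0, 0.5]
opening: 0.526
grip_force: 0.0
```

>>> {"op": "carry_out", "data": {"series": [[0,0,0,0],[0,0,0,0],[0,0,0.06,0],[0,0,0.1,0],[0,0,0.1,0]]}}

```text
t: 21.3
eef_pos: [640.0, 251.6, 37.8]
tcp_rot: [3.141, -0.0, 1.718]
ft_force: [0.4, 0.4, -0.1]
opening: 0.949
grip_force: 0.0
```

Run:
```python
from h import *
a=snap('wrist','w7');s=env.state();print(s['t'],s['eef_pos'],s['tcp_rot'],s['opening'],s['ft_force'])
cv2.imwrite('pics/w7b.png',cv2.cvtColor(a,cv2.COLOR_RGB2BGR))
```

```text
21.35 [640.38614838 251.78999806  38.70239635] [ 3.14000668e+00 -1.79166185e-04  1.71860165e+00] 0.9754768362328046 [0.22732072 0.19828161 0.75994697]
```

View pics/w7b.png

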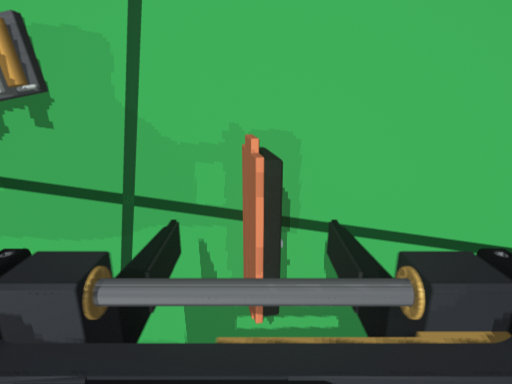

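The pad stands free between the open fingers, copper at (257,230) and black at (272,230). Now I push it over toward the copper side.

>>> {"op": "carry_out", "data": {"series": [[-0.25,-0.037,0,0],[-0.25,-0.037,0,0],[-0.16,-0.024,0,0],[-0.1,-0.015,0,0],[-0.1,-0.015,0,0]]}}

```text
t: 21.85
eef_pos: [597.1, 245.3, 37.5]
tcp_rot: [3.141, -0.0, 1.718]
ft_force: [0.7, -0.1, 1.5]
opening: 0.999
grip_force: 0.3
```

>>> {"op": "carry_out", "data": {"series": [[-0.1,-0.015,0,0],[-0.1,-0.015,0,0],[-0.1,-0.015,0,0],[-0.05,-0.007,0,0],[0,0,0,0]]}}

```text
t: 22.35
eef_pos: [579.1, 242.6, 37.2]
tcp_rot: [-3.142, 0.0, 1.719]
ft_force: [-0.7, 0.2, -0.2]
opening: 1.0
grip_force: 0.0
```

```bash
cat >> h.py <<'E'
def scan(name,y0,y1,dy,x0,x1,dx):
    hsv=cv2.cvtColor(cv2.imread(f'pics/{name}.png'),cv2.COLOR_BGR2HSV).astype(int)
    for y in range(y0,y1,dy): print(y,''.join('C' if (h<15 and s>90 and v>120) else 'c' if (h<15 and s>90) else 'K' if v<70 else '.' if (40<h<80 and s>100) else '-' for h,s,v in hsv[y,x0:x1:dx]))
E
python3 - <<'E'
from h import *
snap('wrist','w8');s=env.state();print(s['t'],s['eef_pos'],s['tcp_rot'],s['opening'],s['ft_force'])
scan('w8',100,350,8,150,390,3)
E
```

```text
22.4 [579.41040517 242.64427329  37.24827705] [ 3.14144364e+00 -3.92828507e-06  1.71855104e+00] 1.0001259134649858 [ 0.77076696 -0.1714037   0.1818241 ]
100 ................................................................................
108 ................................................................................
116 ................................................................................
124 ................................................................................
132 ...........................................-CCCCCCCCCC..........................
140 ...........................................CCCCCCCCCCC..........................
148 ....................................CCCCCCCCCCCCCCCCCCCCCCCCC...................
156 ....................................CKKKKKKKKKKKKKKKKKKKKKKKK...................
164 ....................................CKKKKKKKKKKKKKKKKKKKKKKKK...................
172 ....................................CKKKKKKKKKKKKKKKKKKKKKKKK...................
180 ....................................CKKKKKKKKKKKKKKKKKKKKKKKK...................
188 ........
[... 1072 characters left out ...]
--------------------
292 --------------------------------------------------------------------------------
300 --------------------------------------------------------------------------------
308 ................KKK...................................................KKKKKKKKKK
316 ................KKK.....................................................KKKKKKKK
324 ................KKK......................................................KKKKKKK
332 ----...........KKK........................................................KKKKKK
340 --------.......KKK........------------------------------------------------------
348 KKKKKKKKKKKKKKKKKKKKKKKKKKKKKKKKKKKKKKKKKKKKKKKKKKKKKKKKKKKKKKKKKKKKKKKKKKKKKKKK
```

The pad lies flat, black up. I raise and back off for a clean measurement.

>>> {"op": "carry_out", "data": {"series": [[0,0,0.5,0],[0,0,0.6,0],[0.04,-0.3,0.5,0],[0.05,-0.35,0.5,0],[0.04,-0.25,0.3,0]]}}

```text
t: 22.9
eef_pos: [586.6, 196.9, 159.2]
tcp_rot: [3.139, -0.0, 1.718]
ft_force: [0.7, 0.2, -0.5]
opening: 0.996
grip_force: 0.0
```

>>> {"op": "carry_out", "data": {"series": [[0,0,0,0],[0,0,0,0],[0,0,0,0],[0,0,0,0],[0,0,0,0]]}}

```text
t: 23.4
eef_pos: [585.6, 198.0, 156.4]
tcp_rot: [-3.14, 0.0, 1.719]
ft_force: [-0.3, 0.2, -0.4]
opening: 1.004
grip_force: 0.0
```

Run:
```python
from h import *
snap('wrist','w9');s=env.state();print(s['t'],s['eef_pos'],s['tcp_rot'],s['opening'])
hsv=cv2.cvtColor(cv2.imread('pics/w9.png'),cv2.COLOR_BGR2HSV).astype(int);h,sa,v=[hsv[...,i] for i in range(3)]
k=((v<70)&~((h>40)&(h<80)&(sa>100))).astype(np.uint8)
c=((h<15)&(sa>90)).astype(np.uint8)
k[230:]=0;c[230:]=0
def big(m):
    n,l,st,ce=cv2.connectedComponentsWithStats(m); 
    i=1+np.argmax([st[j,4] if 60<st[j,0]<400 else 0 for j in range(1,n)]); return l==i,st[i]
for nm,m,z in(('K',k,16),('K+C',k|c,8)):
    l,st=big(m); ys,xs=np.nonzero(l)
    if nm=='K':
        w=np.array([ray('w9',x+.0,y+.0,z)[:2] for x,y in zip(xs,ys)],np.float32); print(nm,st,cv2.minAreaRect(w))
    else: print(nm,st)
scan('w9',60,230,7,190,350,2)
```

```text
23.45 [585.65926983 197.95416483 156.53869787] [-3.14062527e+00  4.77289858e-05  1.71898298e+00] 1.0023562838700844
K [ 259   84   47   49 2271] ((601.8904418945312, 270.7685241699219), (45.10197448730469, 45.785091400146484), 8.823070526123047)
K+C [ 257   73   50  116 4842]
60 ................................................................................
67 ................................................................................
74 .........................................CCCCCCCCCCC............................
81 ..................................------CCCCCCCCCCCC-------.....................
88 ..................................CKKKKKKKKKKKKKKKKKKKKKKK-.....................
95 ..................................CKKKKKKKKKKKKKKKKKKKKKKK......................
102 ..................................CKKKKKKKKKKKKKKKKKKKKKKK......................
109 ..................................CKKKKKKKKKKKKKKKKKKKKKKK......................
116 KKKKKKKKK.........................CKKKKKKKKKKKKKKKKKKKKKKK......................
123 ...............KKK..KKKK........K-CKKKKKKKKKKKKKKKKKKKKKKK..
[... 595 characters left out ...]
....................
179 .................................-CKKKKKKKKKKKKKKKKKKKKK-.......................
186 ........................................CCCCCCCCCC..............................
193 ................................................................................
200 ................................................................................
207 ................................................................................
214 ................................................................................
221 .........................................................................KKK....
228 --......................................................................KKKKKKKK
```

Run:
```python
from h import *
hsv=cv2.cvtColor(cv2.imread('pics/w9.png'),cv2.COLOR_BGR2HSV).astype(int)
L=[];R=[]
for y in list(range(88,133,4))+list(range(142,182,4)):
    xs=[x for x in range(250,315) if hsv[y,x,2]<70]; L.append(ray('w9',xs[0]-.0,y+.5,16)[:2]);R.append(ray('w9',xs[-1]+1,y+.5,16)[:2])
L=np.array(L);R=np.array(R);M=(L+R)/2
p=np.polyfit(M[:,1],M[:,0],1);print('mid line yaw',np.arctan(-p[0]),[np.arctan(-np.polyfit(q[:,1],q[:,0],1)[0]) for q in(L,R)],'width',np.linalg.norm(L-R,axis=1).mean())
col=hsv[:,280]; print([(y,*hsv[y,282]) for y in list(range(68,90,2))+list(range(178,194,2))])
for y0,y1,z in((83,183.5,16),(72,188.5,4)): 
    a=ray('w9',282,y0,z);b=ray('w9',281,y1,z);print((a+b)/2,np.linalg.norm(a-b))
print('x at y=245',np.polyval(p,245),np.polyval(p,250),env.state()['eef_pos'])
```

```text
mid line yaw 0.15295573942448806 [np.float64(0.1585783370762102), np.float64(0.14698515372822193)] width 45.96686242930204
[(68, np.int64(67), np.int64(163), np.int64(169)), (70, np.int64(67), np.int64(166), np.int64(169)), (72, np.int64(35), np.int64(109), np.int64(154)), (74, np.int64(10), np.int64(147), np.int64(229)), (76, np.int64(10), np.int64(146), np.int64(227)), (78, np.int64(10), np.int64(146), np.int64(227)), (80, np.int64(10), np.int64(146), np.int64(229)), (82, np.int64(11), np.int64(138), np.int64(205)), (84, np.int64(34), np.int64(36), np.int64(50)), (86, np.int64(60), np.int64(32), np.int64(48)), (88, np.int64(55), np.int64(32), np.int64(48)), (178, np.int64(63), np.int64(50), np.int64(51)), (180, np.int64(69), np.int64(50), np.int64(51)), (182, np.int64(26), np.int64(72), np.int64(53)), (184, np.int64(11), np.int64(146), np.int64(143)), (186, np.int64(11), np.int64(144), np.int64(142)), (188, np.int64(10), np.int64(147), np.int64(181)), (190, np.int64(63), np.int64(139), np.int64(145)), (192, np.int64(67), np.int64(162), np.int64(168))]
[605.98759123 244.72022768  16.        ] 100.12262741055818
[606.87620101 245.66118099   4.        ] 119.95529057399311
x at y=245 605.7758423668845 605.005043206864 [585.65926983 197.95416483 156.53869787]
```

>>> {"op": "carry_out", "data": {"series": [[0.082,0.188,-0.4,0],[0.082,0.188,-0.4,0],[0.082,0.188,-0.4,0],[0.082,0.188,-0.4,0],[0.082,0.188,-0.4,0]]}}

```text
t: 23.95
eef_pos: [606.4, 245.1, 56.1]
tcp_rot: [-3.141, 0.0, 1.719]
ft_force: [0.5, -0.3, 0.4]
opening: 0.998
grip_force: 0.0
```

>>> {"op": "carry_out", "data": {"series": [[0,0,-0.4,0],[0,0,-0.3,0],[0,0,-0.2,0],[0,0,-0.12,0],[0,0,-0.056,0]]}}

```text
t: 24.45
eef_pos: [606.5, 244.5, 3.3]
tcp_rot: [3.142, 0.0, 1.718]
ft_force: [0.1, -0.1, 0.1]
opening: 1.002
grip_force: 0.0
```

>>> {"op": "carry_out", "data": {"series": [[0,0,0,0],[0,0,0,0],[0,0,0,0],[0,0,0,0],[0,0,0,0]], "fingers": 1}}

```text
t: 24.95
eef_pos: [606.5, 244.6, 3.7]
tcp_rot: [3.141, -0.0, 1.719]
ft_force: [0.4, 0.4, 0.7]
opening: 0.635
grip_force: 0.0
```

>>> {"op": "carry_out", "data": {"series": [[0,0,0,0],[0,0,0,0],[0,0,0,0],[0,0,0,0],[0,0,0,0]]}}

```text
t: 25.45
eef_pos: [606.5, 244.6, 3.5]
tcp_rot: [3.141, 0.0, 1.719]
ft_force: [-0.2, 0.1, 0.7]
opening: 0.514
grip_force: 30.0
```

>>> {"op": "carry_out", "data": {"series": [[0,0,0.1,0],[0,0,0.3,0],[0,0,0.5,0],[0,0,0.5,0],[0,0,0.4,0]]}}

```text
t: 25.95
eef_pos: [606.6, 244.7, 95.8]
tcp_rot: [3.14, -0.0, 1.718]
ft_force: [0.1, -0.0, -4.2]
opening: 0.516
grip_force: 30.0
```

Run:
```python
from h import *
snap('wrist','w10');s=env.state();print(s['t'],s['eef_pos'],s['tcp_rot'],s['opening'],s['ft_force'])
scan('w10',130,340,7,180,340,2)
```

```text
26.0 [607.75833492 245.0911159   98.9067681 ] [ 3.13617849e+00 -7.55983982e-04  1.71858012e+00] 0.514402296674864 [ 2.03752329  0.05986733 -0.77066069]
130 ................................................................................
137 ...........................CCCCCCCCCCCCCCCCCCCC.................................
144 ...........................CCCCCCCCCCCCCCCCCCCC.................................
151 ...............CCCCCCCCCCCCCCCCCCCCCCCCCCCCCCCCCCCCCCCCCCCC-....................
158 ...............CKKKKKKKKKKKKKKKKKKKKKKKKKKKKKKKKKKKKKKKKKKC.....................
165 ...............CKKKKKKKKKKKKKKKKKKKKKKKKKKKKKKKKKKKKKKKKKKK.....................
172 ...............CKKKKKKKKKKKKKKKKKKKKKKKKKKKKKKKKKKKKKKKKKKK.....................
179 ...............CKKKKKKKKKKKKKKKKKKKKKKKKKKKKKKKKKKKKKKKKKK-.....................
186 ................KKKKKKKKKKKKKKKKKKKKKKKKKKKKKKKKKKKKKKKKKK-.....................
193 ................-KKKKKKKKKKKKKKKKKKKKKKKKKKKKKKKKKKKKKKKKKC.....................
200 ................cKKKKKKKKKKKKKKKKKKKKKKKKKKKKKKKKKKKKKKKKK-.....................
207 .........
[... 901 characters left out ...]
KKKKKKKKKKKKKKKK----
284 --------------------------------------------------------------------------------
291 --------------------------------------------------------------------------------
298 --------------------------------------------------------------------------------
305 --------------------------------------------------------------------------------
312 KKKKKKKKK----------KKKKKKKKKKKKKKKKKKKKKKKKKKKKKKKKKKKKK.........-KKKKKKKKKKKK--
319 KKKKKKK-------------------------------------------.................KKKKKKKKKKKKK
326 KKKKKKK-----------------------------------------------..............KKKKKKKKKKKK
333 KKKKKK---------------------------------------------------............KKKKKKKKKKK
```

>>> {"op": "carry_out", "data": {"series": [[0.009,-0.3,0,0],[0.009,-0.5,0,0],[0.009,-0.6,0,0],[0.009,-0.6,0,0],[0.009,-0.6,0,0]]}}

```text
t: 26.5
eef_pos: [607.8, 112.7, 92.4]
tcp_rot: [-3.14, -0.0, 1.718]
ft_force: [0.4, -0.3, -3.6]
opening: 0.51
grip_force: 30.0
```

>>> {"op": "carry_out", "data": {"series": [[0.009,-0.6,0,0],[0.009,-0.5,0,0],[0.009,-0.3,0,0],[0,-0.07,0,0],[0,0,0,0]]}}

```text
t: 27.0
eef_pos: [609.8, 40.9, 93.1]
tcp_rot: [-3.141, -0.0, 1.718]
ft_force: [0.4, 1.5, -3.0]
opening: 0.515
grip_force: 30.0
```

>>> {"op": "carry_out", "data": {"series": [[0,0,-0.1,0],[0,0,-0.15,0],[0,0,-0.1,0],[0,0,-0.05,0],[0,0,0,0]]}}

```text
t: 27.5
eef_pos: [609.8, 41.4, 72.8]
tcp_rot: [-3.141, -0.0, 1.719]
ft_force: [0.3, 0.1, -1.9]
opening: 0.518
grip_force: 30.0
```

Run:
```python
from h import *
snap('wrist','w11');s=env.state();print(s['t'],s['eef_pos'],s['tcp_rot'],s['opening'],s['ft_force'])
hsv=cv2.cvtColor(cv2.imread('pics/w11.png'),cv2.COLOR_BGR2HSV).astype(int)
for y in range(110,340,6):print(y,''.join('Y' if (17<h<32 and s>80 and v>140) else 'C' if (h<16 and s>90) else 'K' if v<70 else '.' if (40<h<80 and s>100) else '-' for h,s,v in hsv[y,150:370:2]))
```

```text
27.55 [609.96092707  41.31778846  73.1457544 ] [-3.14128124e+00 -5.26193286e-05  1.71882039e+00] 0.5143109174356494 [ 0.31484251  0.56215258 -1.98373322]
110 --------------------------------------------------------------------------------------........................
116 ------------------YYYYYYYYYYYYYYYYYYYYYYYYYYYYYYYYYYYYYYYYYYYYYYYYYYYYYYYYYYYYYYYYYYYY----....................
122 -------------------YY--------------------------------------------------------------YYY---------...............
128 -------------------YY--------------------------------------------------------------YY-------------............
134 -------------------YYY-------------------------------------------------------------YY----------------.........
140 -------------------YYY--------------------CCCCCCCCCCCCCCCCCCCC--------------------YYY------------------.......
146 -------------------YYY--------------------CCCCCCCCCCCCCCCCCCCC--------------------YYY---------------------....
152 --------------------YY--------CCCCCCCCCCCCCCCCCCCCCCCCCCCCCCCCCCCCCCCCCCCC--------YYY-----------------------..
158 --------------------YY
[... 2838 characters left out ...]
KKKKKKKKKK
308 KKKKK------KKKKKKKKKKKKKKY--------KKKKKKKKKKKKKKKKKKKKKKKKKKKKKKKKKKKKK------YYKKKKKKKKKKKKKK-Y---YYKKKKKKKKKK
314 KKKKK-----KKKKKKKKKKKKK-YY--------KKKKKKKKKKKKKKKKKKKKKKKKKKKKKKKKKKKK-------YY--KKKKKKKKKKKKK---YY-KKKKKKKKKK
320 KKKKKKKKKKKKKKKKKKKKKKK.--------------------------------------------------------..KKKKKKKKKKKKKKKKKKKKKKKKKKKK
326 KKKKKKKKKKKKKKKKKKKKKK...........--------------------------------------............KKKKKKKKKKKKKKKKKKKKKKKKKKK
332 KKKKKKKKKKKKKKKKKKKKK..............................................................KKKKKKKKKKKKK--------------
338 YY----------YYYYYYYYYYYYYYYYYYYYYYYY--------YYYYYYYYYYYYYYYYYYYYYYY----------YYYYYYYYYYYYYYYYYYYYYYYY--------Y
```

>>> {"op": "carry_out", "data": {"series": [[0,0,-0.08,0],[0,0,-0.08,0],[0,0,-0.04,0],[0,0,-0.02,0],[0,0,-0.02,0]]}}

```text
t: 28.05
eef_pos: [610.1, 41.1, 61.3]
tcp_rot: [3.141, 0.0, 1.718]
ft_force: [-0.4, 0.0, -2.9]
opening: 0.516
grip_force: 30.0
```

>>> {"op": "carry_out", "data": {"series": [[0,0,-0.01,0],[0,0,-0.01,0],[0,0,-0.01,0],[0,0,0,0],[0,0,0,0]]}}

```text
t: 28.55
eef_pos: [610.0, 41.1, 60.0]
tcp_rot: [3.141, 0.0, 1.719]
ft_force: [-0.4, 0.2, -2.3]
opening: 0.514
grip_force: 30.0
```

>>> {"op": "carry_out", "data": {"series": [[0,0,-0.01,0],[0,0,-0.01,0],[0,0,0,0],[0,0,0,0],[0,0,0,0]]}}

```text
t: 29.05
eef_pos: [610.0, 41.1, 58.9]
tcp_rot: [3.141, -0.0, 1.719]
ft_force: [-0.6, -0.0, -2.3]
opening: 0.512
grip_force: 30.0
```

>>> {"op": "carry_out", "data": {"series": [[0,0,-0.006,0],[0,0,-0.006,0],[0,0,0,0],[0,0,0,0],[0,0,0,0]]}}

```text
t: 29.55
eef_pos: [610.1, 41.1, 58.4]
tcp_rot: [3.141, 0.0, 1.719]
ft_force: [-0.4, -0.2, -1.0]
opening: 0.514
grip_force: 30.0
```

>>> {"op": "carry_out", "data": {"series": [[0,0,-0.006,0],[0,0,0,0],[0,0,0,0],[0,0,0,0],[0,0,0,0]]}}

```text
t: 30.05
eef_pos: [610.1, 41.1, 58.3]
tcp_rot: [3.141, 0.0, 1.719]
ft_force: [-3.1, -1.1, 5.5]
opening: 0.517
grip_force: 30.0
```

Contact is made. I release, rise and check.

>>> {"op": "carry_out", "data": {"series": [[0,0,0,0],[0,0,0,0],[0,0,0,0],[0,0,0,0],[0,0,0,0]], "fingers": -1}}

```text
t: 30.55
eef_pos: [610.0, 41.1, 57.9]
tcp_rot: [3.142, -0.0, 1.718]
ft_force: [-0.1, -0.5, -0.4]
opening: 0.881
grip_force: 0.0
```

>>> {"op": "carry_out", "data": {"series": [[0,0,0,0],[0,0,0.2,0],[0,0,0.5,0],[0,0,0.7,0],[0.04,-0.26,0.7,0]]}}

```text
t: 31.05
eef_pos: [611.7, 28.9, 164.8]
tcp_rot: [-3.141, -0.0, 1.72]
ft_force: [0.5, -0.8, 0.7]
opening: 1.001
grip_force: 0.0
```

>>> {"op": "carry_out", "data": {"series": [[0.05,-0.4,0.3,0],[0.04,-0.24,0,0],[0,0,0,0],[0,0,0,0],[0,0,0,0]]}}

```text
t: 31.55
eef_pos: [616.0, -3.3, 176.8]
tcp_rot: [-3.14, -0.001, 1.719]
ft_force: [0.4, -0.3, -0.4]
opening: 0.999
grip_force: 0.0
```

Run:
```python
from h import *
snap('wrist','w12');s=env.state();print(s['t'],s['eef_pos'],s['tcp_rot'],s['opening'],s['ft_force'])
hsv=cv2.cvtColor(cv2.imread('pics/w12.png'),cv2.COLOR_BGR2HSV).astype(int)
for y in range(50,230,5):print(y,''.join('Y' if (17<h<32 and s>80 and v>140) else 'C' if (h<16 and s>90) else 'K' if v<70 else '.' if (40<h<80 and s>100) else '-' for h,s,v in hsv[y,190:330:2]))
```

```text
31.6 [616.10040837  -3.21817181 176.99408496] [-3.13995328e+00 -5.31200599e-04  1.71906856e+00] 0.9961972047873858 [-0.1426291  -0.31477264 -0.32264415]
50 ----.....K--------------------------------------------................
55 ----------YYYYYYYYYYYYYYYYYYYYYYYYYYYYYYYYYYYYYYYYYYYYY---............
60 ----------YY------------------------------------------Y------.........
65 ----------YY-----------------------------------------YY---------......
70 ----------YY---------------CCCCCCCCCCCC--------------YY-----------....
75 ----------YY---------------CCCCCCCCCCCC--------------YY-------------..
80 ----------YY-------CKKKKKKKKKKKKKKKKKKKKKKKKKCC------YY---------------
85 ----------YY--------KKKKKKKKKKKKKKKKKKKKKKKKKKC------YY---------------
90 ----------YY-------CKKKKKKKKKKKKKKKKKKKKKKKKKKC------YY---------------
95 ----------YY-------CKKKKKKKKKKKKKKKKKKKKKKKKKK-------YY---------------
100 ----------YY-------CKKKKKKKKKKKKKKKKKKKKKKKKKK-------Y----------------
105 -----------Y-------CKKKKKKKKKKKKKKKKKKKKKKKKKK-------Y----------------
110 -----------Y-------CKKKKKKKKKKKKKKKKKKKKKKKKKK------Y
[... 1042 characters left out ...]
------YY-----------------
185 ------------YY------CKKKKKKKKKKKKKKKKKKKKKKKK------Y----------------..
190 ------------YY-------KKKKKKKKKKKKKKKKKKK-KK--------Y--------------....
195 ------------YY-------------CCCCCCCCCCC-------------Y------------......
200 ------------YY-------------------------------------Y---------.........
205 ------------YY------------------------------------YY------............
210 -----......------------YYYYYYYYYYYYYYYYYYYYYYYYYYYYY--................
215 --K.............---------------------------------.....................
220 KKK.....................-----------------.............................
225 KK....................................................................
```

```bash
python3 -c "
from cell import env
print(env.job_done())"
```

```text
the job is handed in; nothing more can be done
None
```

The job is handed in at about 32 s: both knobs are turned to their level marks (judged from the marks, tilt not measured directly), and the pad lies black side up inside the yellow outline after being tipped on the bench.

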